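Correct a mispacked scaling cassette

ROBOT

A 7-joint arm with a two-finger parallel gripper is mounted at the origin on a cart in front of the work surface, level with it; the furniture and walls round the work are solid. World frame = base frame: x ahead of the robot, y to its left, z up, the work surface at z = 0. Lengths are in m, angles in degrees, forces in N, time in s.
With the tool pointing down it reaches from about 0.425 to 0.875 m from the base axis. Payload 9.9 kg.
Tool frame: the origin (TCP) lies on the centre line of the jaws, within the pads' length; the fingertips stand 25 mm ahead of it and the grasp point (between the pads) lies 6 mm ahead of it; z points along the fingers, y is the line along which they close (so a half turn about z gives the same grasp; the last joint's range is limited). The gripper opens to 85 mm and grips with 20 to 120 N. Pads are 22 mm wide; open, the fingers measure 114 mm over their backs; the gripper's body (76 mm by 85 mm) begins 54 mm behind the grasp point. The pads swing forward as they close: fully open they stand 13 mm farther back than shut.
Start: joints at [69.74, 32.985, 1.427, 82.34, -0.859, 64.687, -3.237], TCP at [0.18, -0.651, 0.256] pointing down, gripper open.
Joint ranges: [-157.87, 157.87], [-19.46, 123.44], [-87.15, 90], [11.01, 140.99], [-62.26, 242.26], [9.8, 113.94], [-161.44, 161.44]. Speed limits (degrees/s): [127.2, 127.2, 172.46, 172.46, 180, 180, 180].

INTERFACE

Orientations are given as [roll, pitch, yaw] about the fixed x, y, z axes, in that order (R = Rz(yaw) Ry(pitch) Rx(roll)).
In Python, from workcell import sense, capture, job_done gives the robot as it stands. The module is installed in compiled form; this text tells all that it offers.
- The arm moves only by the shell command python3 -m inch 'ROWS' [FORCE]. ROWS is a JSON object of lists of equal length, an entry for each row: "delta_rot": the turn, a rotation vector about the world's x, y, z in degrees, a list of three; "slide": the shift along the world's x, y, z in mm, a list of three; "hand": the closure, from -1 (fully open) to 1 (shut). A call has 1 to 12 rows; each row is the pose to reach, as a shift and turn from the pose commanded when the call began; what a row does not reach only later rows make up. A row lasts 1/8 s, in which the tool goes at most 62.5 mm and 10.7 degrees, less where a joint would pass 70% of its speed; a pose out of reach is approached as far as the arm can. A call with a gripper value outside its range is refused whole. The fingers move at their own pace and stop on an object; FORCE is the grip in N (left out, the last holds). Time passes only in rows, so rows that repeat a pose let the fingers close. It gives the time, the measured TCP pose, the force, the opening and the grip force at its end, in the units of the state.
- sense(): the state, without advancing time (a new reading comes with each control period).
- capture(name): name is "scene" or "top"; returns a dict with "color" (400x640x3 uint8, red, green, blue), "depth" (400x640 float32, m along the optical axis (not along the pixel's ray), 0 where there is no reading), "mtx" (3x3 intrinsics, pixels), "k1" (the pictures are not rectified: a ray, as slopes to the right and down, at radius r is drawn at 1 + k1 r^2 times it, then the intrinsics apply), "R" (3x3) and "t" (3): a world point X has camera coordinates R X + t. Camera axes: x right, y down, z forward; pixel columns grow to the right and rows downward; lengths in m; the calibration is good to about 2 mm. A picture is of the moment at which its call begins.
- job_done(): hands the job in; it is judged then, once.
The state is a dict: "clock": time; "qpos": joint angles; "joint_velocities": joint speeds; "joint_efforts": joint torques, N m; "tool_pos": TCP position; "tool_rot": TCP orientation; "ft_force": force on the tool from outside, world axes, zero at the start; "torque": the same for the moment, N m; "width": finger opening in m; "gripper_force": force on a finger pad.
Only numpy, scipy, OpenCV 4.12 (cv2) and the standard library are available. Lean on these libraries where they do the work, as an engineer would, in place of code of your own. Each camera call takes 0.05 s, during which the arm holds its last target. There are 200 camera calls.

TASK

This scaling cassette was packed with tweezers where its mouth mirror belongs. Lift its tip guard and its holding bar off onto the silicone mat, lay the tweezers in the steel tray, and lay the mouth mirror from the tray in the notches that come free, with its round mirror at the tip guard's end like the other tips. Then seat the guard and the bar centred in their own slots again, all the while leaving the probe and the scaler in their notches.

Things in the scene. Friction and masses are not known exactly. Their poses are not given: they have to be found in the camera images.
- cassette: Fixed open steel box 206 x 168 x 38 mm. Origin: underside centre; x along the instruments to the guard's end, y across. Floor 2 mm. Two blue-grey combs (10 mm wide) across it at x -55 and +30, each with 3 notches at y -44, 0, 44: 20 mm wide at the seat, z 16; teeth to z 24. Side walls y +-83 have flared slots, floor z 25.5, 4 mm play each way in x: narrow at x -62 (bar), wide at x 69 (guard).
- tip_guard: Loose steel grid 46 (x) x 186 (y) x 3 mm, the wider retainer, with an upright blue-grey grip tab in the middle: 8 mm thick (x), 34 long (y), top at z 29. Origin: underside centre. Starts in the wide slots over the tips, axes parallel to the cassette's, origin at about (69, 0, 25.5) mm in the cassette's frame, ends 8 mm past the walls. About 80 g.
- holding_bar: Loose steel strip 16 (x) x 186 (y) x 4 mm, the narrower retainer, with an upright blue-grey grip tab in the middle: 8 mm thick (x), 34 long (y), top at z 30. Origin: underside centre. Starts in the narrow slots over the handles, axes parallel to the cassette's, origin at about (-62, 0, 25.5) mm in the cassette's frame. About 60 g.
- tweezers: Pale metal tweezers, two slim arms, lying flat, 146 long (x -71 to 75) x 19 x 8 mm; 14 mm wide to the grip. Origin: underside; x along them. Start in one pair of cassette notches, origin at the cassette's x = 0, held under both retainers. Grip across y at x -12 mm, midway between the combs, where nothing but the cassette's floor lies below. 25 g.
- mouth_mirror: Mouth mirror lying flat, 162 long (x -83 to 79) x 22 x 8 mm: straight handle 8 mm wide, 7 high, x -83 to 47; thin neck; round mirror 22 mm wide at x 68. Origin: underside; x towards the round mirror. Starts in the steel tray. Grip the handle across y near x -12. With its origin at the cassette's x = 0 it rests on both combs, the round mirror under the guard. 22 g.
- probe: Dental probe: thick handle, thin tip at one end only; 154 (x -79 to 75) x 8 x 8 mm. Origin: underside; x to the tip. Lies in one pair of cassette notches, its tip to the guard's end, and stays there.
- scaler: Dental scaler: thin hooked tips at both ends; 183 (x -91 to 91) x 9 x 8 mm. Origin: underside, mid length; x along it. Lies in one pair of cassette notches and stays there.
- mat: Grey ribbed silicone mat, 170 (x) x 204 (y) x 4 mm, fixed. Origin: underside centre; top at z 4 mm. Side area with room for guard and bar, both along y, one behind the other.
- steel_tray: Shallow steel tray 287 (x) x 196 (y) x 18 mm, fixed, rim 16 mm high. Origin: underside centre; inner floor 276 x 184 mm at z 2. The mouth mirror starts in it, up to 50 mm to either side of the middle line y = 0; the tweezers go beside it, anywhere on the floor.

How it is judged (in metres and radians):
On the way, in this order (a step that is already met when the one before it is completed fails the run):
1. the tip guard and the holding bar both lie on the mat (x of tip_guard in the frame of mat between -0.085 and 0.085 m and y of tip_guard in the frame of mat between -0.1 and 0.1 m and z of each of tip_guard, holding_bar in the frame of mat below 0.01 m and angle between each of tip_guard, holding_bar's own z axis and vertical below 0.08 rad and linear speed of each of tip_guard, holding_bar below 0.02 m/s and x of holding_bar in the frame of mat between -0.085 and 0.085 m and y of holding_bar in the frame of mat between -0.1 and 0.1 m), for 0.2 s.
2. the tweezers lie flat in the steel tray (x of tweezers in the frame of steel_tray between -0.135 and 0.135 m and y of tweezers in the frame of steel_tray between -0.09 and 0.09 m and z of tweezers in the frame of steel_tray between -0.001 and 0.007 m and angle between tweezers's own z axis and vertical below 0.06 rad and linear speed of tweezers below 0.02 m/s), for 0.2 s.
3. the mouth mirror lies in a pair of notches of the cassette ((y of mouth_mirror in the frame of cassette between -0.057 and -0.031 m or y of mouth_mirror in the frame of cassette between -0.013 and 0.013 m or y of mouth_mirror in the frame of cassette between 0.031 and 0.057 m) and z of mouth_mirror in the frame of cassette between 0.013 and 0.019 m and angle between the x axis of mouth_mirror and the x axis of cassette, either way round below 0.2 rad and angle between mouth_mirror's own z axis and vertical below 0.1 rad and linear speed of mouth_mirror below 0.02 m/s and x of mouth_mirror in the frame of cassette between -0.018 and 0.022 m), for 0.2 s.
At the end, for the whole second after the job is handed in: Guard and bar seated flat in their own slots, centred within 9 mm; mirror flat in a pair of notches within 13 mm of their line, origin within 18 mm of the cassette's middle, round end under the guard; tweezers flat in the tray; probe and scaler in their notches within 15 mm; all at rest (all of step 2 and all of step 3 and x of tip_guard in the frame of cassette between 0.061 and 0.077 m and y of tip_guard in the frame of cassette between -0.009 and 0.009 m and z of tip_guard in the frame of cassette between 0.0225 and 0.0285 m and angle between the y axis of each of tip_guard, holding_bar and the y axis of cassette, either way round below 0.12 rad and angle between each of tip_guard, holding_bar's own z axis and vertical below 0.06 rad and linear speed of each of tip_guard, holding_bar, probe, scaler below 0.02 m/s and x of holding_bar in the frame of cassette between -0.07 and -0.054 m and y of holding_bar in the frame of cassette between -0.009 and 0.009 m and z of holding_bar in the frame of cassette between 0.0225 and 0.0285 m and x of tip_guard in the frame of mouth_mirror between 0.04 and 0.095 m and distance of each of probe, scaler from where it was at the start of the episode below 0.015 m and (y of probe in the frame of cassette between -0.057 and -0.031 m or y of probe in the frame of cassette between -0.013 and 0.013 m or y of probe in the frame of cassette between 0.031 and 0.057 m) and z of probe in the frame of cassette between 0.013 and 0.019 m and angle between the x axis of each of probe, scaler and the x axis of cassette, either way round below 0.2 rad and angle between each of probe, scaler's own z axis and vertical below 0.1 rad and (y of scaler in the frame of cassette between -0.057 and -0.031 m or y of scaler in the frame of cassette between -0.013 and 0.013 m or y of scaler in the frame of cassette between 0.031 and 0.057 m) and z of scaler in the frame of cassette between 0.013 and 0.019 m); the robot touches nothing.
It fails at once if the probe or the scaler is pulled out of its notches (distance of any of probe, scaler from where it was at the start of the episode above 0.03 m).
It also fails if it takes over 131 s, if anything falls off the work surface, if the arm or the gripper's body presses on something with over 40 N, if the wrist force passes 120 N, or if a joint passes its speed limit or range.

## Working session

There is one attempt and no reset: what is moved stays moved. The work goes in short steps, Python scripts to look and compute and a shell command to move; the robot and the scene stay as the last step left them, time stands still between calls to the robot, and variables do not carry over. Pictures are saved under pics/ and viewed, at most 14 in all, crops included, and the job is handed in when it is done.

```bash
mkdir -p pics; cat > h.py <<'E'
import numpy as np, cv2, pickle, sys
from workcell import sense, capture
def snap(tag):
    o={}
    for n in ("top","scene"):
        c=capture(n); o[n]=c
        cv2.imwrite(f"pics/{tag}_{n}.png",c["color"][:,:,::-1])
    pickle.dump(o,open(f"{tag}.pkl","wb")); return o
def load(tag): return pickle.load(open(f"{tag}.pkl","rb"))
def slopes(c,uv):
    K=c["mtx"]; uv=np.atleast_2d(uv).astype(float)
    d=np.c_[(uv[:,0]-K[0,2])/K[0,0],(uv[:,1]-K[1,2])/K[1,1]]; s=d.copy()
    for _ in range(20): s=d/(1+c["k1"]*(s**2).sum(1,keepdims=True))
    return s
def ray(c,uv):
    s=slopes(c,uv); D=np.c_[s,np.ones(len(s))]@c["R"]  # rows R^T d
    return -c["R"].T@c["t"],D
def onplane(c,uv,z):
    o,D=ray(c,uv); return o+D*((z-o[2])/D[:,2])[:,None]
def bydepth(c,uv):
    o,D=ray(c,uv); uv=np.atleast_2d(uv)
    d=np.array([np.median(c["depth"][int(v)-1:int(v)+2,int(u)-1:int(u)+2]) for u,v in uv]); return o+D*d[:,None]
def proj(c,X):
    p=np.atleast_2d(X)@c["R"].T+c["t"]; s=p[:,:2]/p[:,2:]; s=s*(1+c["k1"]*(s**2).sum(1,keepdims=True))
    return s@c["mtx"][:2,:2].T+c["mtx"][:2,2]
def tri(c1,u1,c2,u2):
    o1,D1=ray(c1,u1);o2,D2=ray(c2,u2);r=[]
    for a,b in zip(D1,D2):
        A=np.c_[a,-b]; x=np.linalg.lstsq(A,o2-o1,rcond=None)[0]; p=o1+a*x[0];q=o2+b*x[1]; r.append(np.r_[(p+q)/2,np.linalg.norm(p-q)])
    return np.array(r)
np.set_printoptions(precision=4,suppress=True)
E
python3 - <<'E'
from h import *
o=snap("a")
for n in o: c=o[n]; print(n,-c["R"].T@c["t"],c["R"],c["mtx"],c["k1"])
print(sense())
E
```

```text
top [0.4365 0.0505 0.9258] [[-0.0303 -0.9995 -0.0097]
 [-0.9954  0.0311 -0.0902]
 [ 0.0904  0.0069 -0.9959]] [[377.7624   0.     316.8659]
 [  0.     377.7624 200.4488]
 [  0.       0.       1.    ]] 0.02343956632016574
scene [0.0158 0.8057 0.5224] [[-0.8337 -0.5516  0.0256]
 [-0.2771  0.3778 -0.8834]
 [ 0.4776 -0.7436 -0.4679]] [[364.2617   0.     324.5819]
 [  0.     364.2617 196.4027]
 [  0.       0.       1.    ]] -0.07487659277185946
{'clock': 0.1, 'qpos': array([69.7414, 33.0278,  1.4236, 82.3822, -0.8625, 64.6889, -3.2367]), 'joint_velocities': array([ 0.0557, -0.1058,  0.0391, -0.1455, -0.0339, -0.0822, -0.035 ]), 'joint_efforts': array([  0.0051, -76.73  ,   2.2579, -28.6603,   0.016 ,   0.0087,
         0.    ]), 'tool_pos': array([ 0.1798, -0.6502,  0.2555]), 'tool_rot': array([-179.9116,    0.0018,   15.4583]), 'ft_force': array([-0.0734, -0.5651,  0.4518]), 'torque': array([0.0207, 0.0064, 0.0106]), 'gripper_force': 0.0, 'width': 0.08587000283710491}
```

View pics/a_top.png

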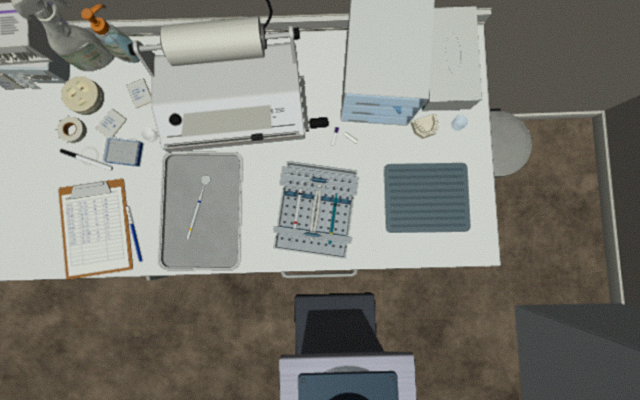

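View pics/a_scene.png

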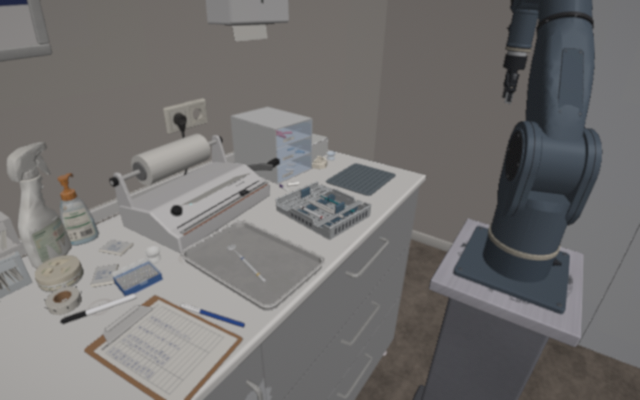

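```bash
python3 - <<'E'
from h import *
o=load("a")
t=o["top"]["color"][:,:,::-1]; s=o["scene"]["color"][:,:,::-1]
a=cv2.resize(t[150:266,265:370],None,fx=5,fy=5,interpolation=cv2.INTER_CUBIC)
cv2.imwrite("pics/a1.png",a)
b=cv2.resize(s[175:240,270:375],None,fx=7,fy=7,interpolation=cv2.INTER_CUBIC);cv2.imwrite("pics/a2.png",b)
print(a.shape,b.shape)
for n,uv in (("top",[(290,166),(356,171),(346,256),(275,248),(319,181),(313,234),(188,237),(206,180),(385,164),(467,163),(469,231),(386,231),(164,154),(241,154),(241,268),(161,266)]),):
    print(bydepth(o[n],uv))
E
```

```text
(580, 525, 3) (455, 735, 3)
[[ 0.6081  0.1208  0.0019]
 [ 0.585  -0.0387  0.034 ]
 [ 0.3831 -0.0097 -0.0005]
 [ 0.4086  0.158   0.0357]
 [ 0.5613  0.0502  0.0515]
 [ 0.4385  0.0677  0.0554]
 [ 0.4408  0.3713  0.0076]
 [ 0.5789  0.3278  0.0061]
 [ 0.606  -0.1146 -0.0008]
 [ 0.6014 -0.3153  0.001 ]
 [ 0.4347 -0.3093  0.0006]
 [ 0.4406 -0.1091  0.0005]
 [ 0.6485  0.4337 -0.0005]
 [ 0.6427  0.2424 -0.0007]
 [ 0.362   0.2455  0.0002]
 [ 0.3741  0.4319  0.0168]]
```

View pics/a1.png

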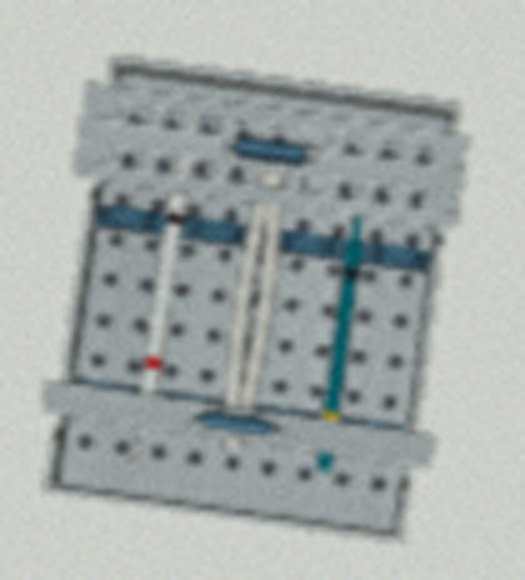

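View pics/a2.png

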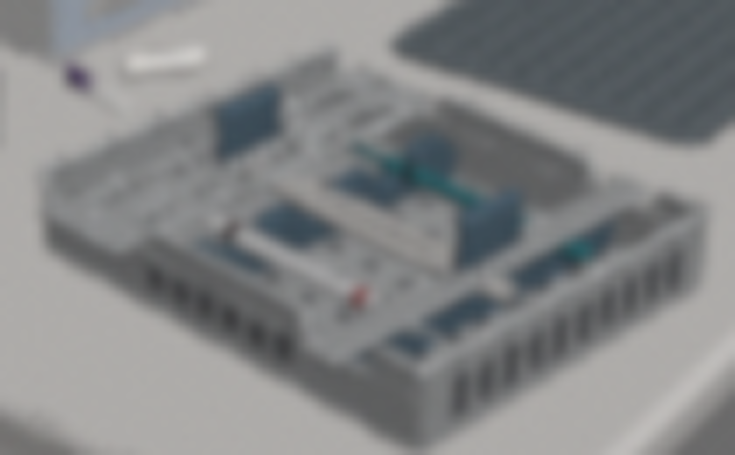

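```bash
python3 - <<'E'
from h import *
from scipy.optimize import least_squares
o=load("a");T,S=o["top"],o["scene"]
f=lambda p:(np.array(p,float)+.5)/5-.5+[265,150]
g=lambda p:(np.array(p,float)+.5)/7-.5+[270,175]
print(tri(T,f([(270,146),(236,420)]),S,g([(247,98),(490,199)])))
pts=[((88,82),(92,93,28.5)),((468,136),(92,-93,28.5)),((460,222),(46,-93,28.5)),((80,174),(46,93,28.5)),
((48,380),(-54,93,29.5)),((436,434),(-54,-93,29.5)),((44,408),(-70,93,29.5)),((430,464),(-70,-93,29.5)),
((270,146),(69,0,54.5)),((236,420),(-62,0,55.5)),((112,60),(103,84,38)),((458,102),(103,-84,38)),((400,537),(-103,-84,38)),((48,488),(-103,84,38))]
uv=f([p[0] for p in pts]);M=np.array([p[1] for p in pts])/1e3
def W(q):
    c,s=np.cos(q[2]),np.sin(q[2]);return M@np.array([[c,-s,0],[s,c,0],[0,0,1]]).T+[q[0],q[1],q[3] if len(q)>3 else 0]
for n in (3,4):
    r=least_squares(lambda q:(proj(T,W(q))-uv).ravel(),[.5,.06,-.14,0][:n],loss="soft_l1")
    print(r.x,np.degrees(r.x[2]));print((proj(T,W(r.x))-uv).round(2).tolist())
print((proj(S,W(r.x))[8:10]-g([(247,98),(490,199)])))
# mat, tray: depth-based masks
X=onplane(T,[(385,164),(467,163),(469,231),(386,231)],.004);print("mat",X,X.mean(0))
X=onplane(T,[(164,154),(241,154),(241,268),(161,266)],.016);print("tray",X,X.mean(0))
print("mirror", onplane(T,[(206,180),(188,237)],.008))
t=T["color"][:,:,::-1]
cv2.imwrite("pics/a3.png",cv2.resize(t[145:275,155:250],None,fx=4.5,fy=4.5,interpolation=cv2.INTER_CUBIC))
E
```

```text
[[0.5671 0.0514 0.0522 0.0018]
 [0.4397 0.0706 0.0552 0.0005]]
[ 0.4989  0.0603 -0.1637] -9.37786768787708
[[0.18, -0.44], [0.97, -1.18], [0.19, 0.55], [-0.92, -0.04], [-0.55, 0.2], [-0.21, -0.11], [-0.72, 1.32], [0.15, 0.65], [0.79, -0.42], [0.03, 0.78], [-0.64, -0.8], [0.18, -0.05], [0.82, -0.23], [-0.2, -0.12]]
[ 0.4995  0.0604 -0.1643 -0.0095] -9.415021983796201
[[0.56, -0.03], [0.54, -0.82], [-0.23, 0.71], [-0.53, 0.18], [-0.11, -0.02], [-0.6, -0.39], [-0.28, 1.03], [-0.24, 0.3], [0.77, -0.1], [0.06, 0.49], [-0.29, -0.33], [-0.22, 0.38], [0.48, -0.74], [0.23, -0.57]]
[[0.65   1.9395]
 [0.3721 3.1663]]
mat [[ 0.6051 -0.1138  0.004 ]
 [ 0.6009 -0.3141  0.004 ]
 [ 0.4347 -0.3079  0.004 ]
 [ 0.4405 -0.1085  0.004 ]] [ 0.5203 -0.2111  0.004 ]
tray [[0.6447 0.4269 0.016 ]
 [0.6389 0.2389 0.016 ]
 [0.3633 0.2422 0.016 ]
 [0.3741 0.4322 0.016 ]] [0.5053 0.3351 0.016 ]
mirror [[0.5786 0.3272 0.008 ]
 [0.4408 0.3712 0.008 ]]
```

View pics/a3.png

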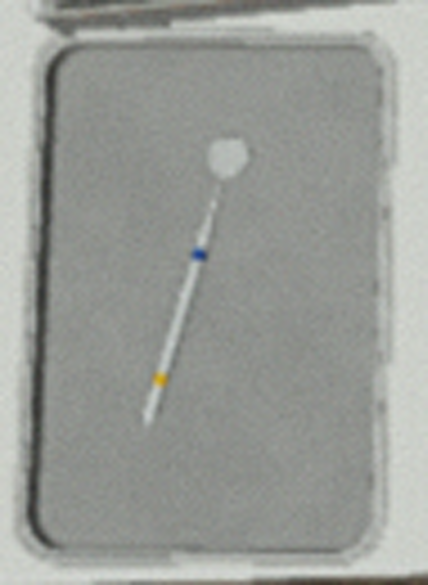

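Top view: cassette centred near pixel (317,210), guard at its far end with its tab at (319,179.5) and bar tab at (312,234). Tweezers are in the middle notches, probe (white) on the left and scaler (teal) on the right. Mat is centred at (427,197) and tray at (202,210). The mirror runs from (188,237) to its round end at (206,180). The triangulated tab tops (52–55 mm) match the text. I'm moving above the guard tab.

```bash
python3 -m inch '{"slide":[[30,50,0],[80,140,0],[130,230,0],[170,310,0],[210,380,0],[240,440,0],[270,490,0],[300,550,-20],[330,600,-40],[360,650,-60],[380,690,-80],[387,701,-96]],"delta_rot":[[0,0,5],[0,0,12],[0,0,19],[0,0,26],[0,0,33],[0,0,40],[0,0,46],[0,0,52],[0,0,58],[0,0,62],[0,0,65],[0,0,65]],"hand":[-1,-0.5,0,0.2,0.2,0.2,0.2,0.2,0.2,0.2,0.2,0.2]}' 40; python3 -m inch '{"slide":[[0,0,0],[0,0,0],[0,0,0],[0,0,0]],"delta_rot":[[0,0,0],[0,0,0],[0,0,0],[0,0,0]],"hand":[0.2,0.2,0.2,0.2]}'
```

```text
clock: 1.6
tool_pos: [0.5364, -0.0043, 0.1848]
tool_rot: [180.0, -0.0, 80.5]
ft_force: [0.3, -0.7, 0.5]
width: 0.0338
gripper_force: 0.0
clock: 2.1
tool_pos: [0.5353, -0.0073, 0.1857]
tool_rot: [180.0, 0.0, 80.3]
ft_force: [-0.1, -0.0, 0.2]
width: 0.0343
gripper_force: 0.0
```

```bash
python3 -m inch '{"slide":[[10,20,-20],[24,45,-40],[32,57,-60],[32,57,-80],[32,57,-90],[32,57,-90],[32,57,-90]],"delta_rot":[[0,0,0],[0,0,0],[0,0,0],[0,0,0],[0,0,0],[0,0,0],[0,0,0]],"hand":[0.2,0.2,0.2,0.2,0.2,0.2,0.2]}'; python3 - <<'E'
from h import *
o=snap("b"); t=o["scene"]["color"][:,:,::-1]; u=o["top"]["color"][:,:,::-1]
a=cv2.resize(t[130:250,250:380],None,fx=4,fy=4,interpolation=cv2.INTER_CUBIC);b=cv2.resize(u[150:270,265:335],None,fx=4,fy=4,interpolation=cv2.INTER_CUBIC)
cv2.imwrite("pics/b1.png",np.hstack([a,b]))
E
```

```text
clock: 2.98
tool_pos: [0.5678, 0.0508, 0.0959]
tool_rot: [179.9, -0.0, 80.4]
ft_force: [0.7, -0.1, -0.5]
width: 0.0342
gripper_force: 0.0
```

View pics/b1.png

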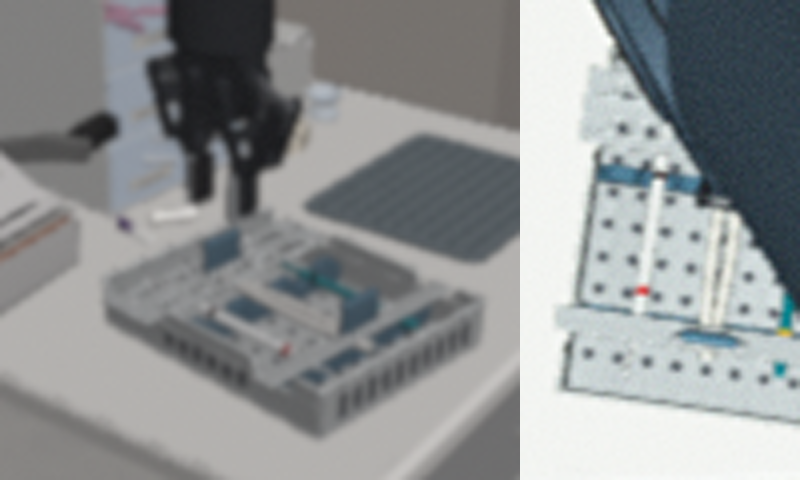

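The fingers straddle the guard tab in the scene crop: tips at (200,195) and (240,215), tab top at (222,235). I'm descending and gripping.

```bash
python3 -m inch '{"slide":[[0,0,-15],[0,0,-28],[0,0,-36],[0,0,-38],[0,0,-38],[0,0,-38],[0,0,-38],[0,0,-38],[0,0,-38]],"delta_rot":[[0,0,0],[0,0,0],[0,0,0],[0,0,0],[0,0,0],[0,0,0],[0,0,0],[0,0,0],[0,0,0]],"hand":[0.2,0.2,0.2,0.2,0.2,1,1,1,1]}' 40; python3 -m inch '{"slide":[[0,0,5],[0,0,15],[0,0,30],[0,0,50],[0,0,70],[0,0,80],[0,0,80]],"delta_rot":[[0,0,0],[0,0,0],[0,0,0],[0,0,0],[0,0,0],[0,0,0],[0,0,0]],"hand":[1,1,1,1,1,1,1]}'; python3 - <<'E'
from h import *
o=snap("c"); t=o["scene"]["color"][:,:,::-1]
cv2.imwrite("pics/c1.png",cv2.resize(t[110:250,250:420],None,fx=4,fy=4,interpolation=cv2.INTER_CUBIC))
E
```

```text
clock: 4.2
tool_pos: [0.5677, 0.0511, 0.0576]
tool_rot: [180.0, -0.0, 80.5]
ft_force: [-0.9, -0.3, 4.8]
width: 0.0074
gripper_force: 41.8
clock: 5.08
tool_pos: [0.5679, 0.0511, 0.1381]
tool_rot: [179.9, -0.0, 80.4]
ft_force: [-0.4, -0.3, -1.0]
width: 0.0072
gripper_force: 41.0
```

View pics/c1.png

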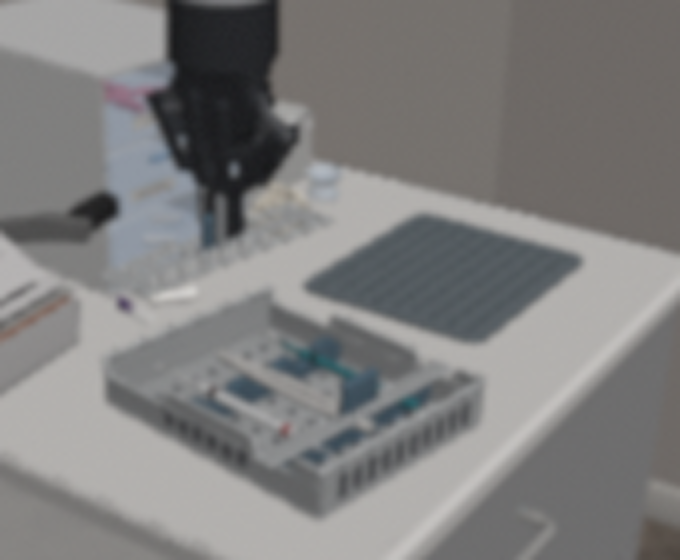

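The guard hangs level under the gripper at (220,235), clear of the cassette. Next I carry it to the mat.

```bash
python3 -m inch '{"slide":[[0,-15,0],[-2,-45,0],[-4,-85,0],[-6,-125,0],[-8,-165,0],[-10,-205,0],[-11,-238,0],[-12,-255,-5],[-12,-263,-20],[-12,-263,-40],[-12,-263,-60],[-12,-263,-75]],"delta_rot":[[0,0,0],[0,0,1],[0,0,2],[0,0,4],[0,0,5],[0,0,6],[0,0,7.5],[0,0,7.5],[0,0,7.5],[0,0,7.5],[0,0,7.5],[0,0,7.5]],"hand":[1,1,1,1,1,1,1,1,1,1,1,1]}'; python3 -m inch '{"slide":[[0,0,-10],[0,0,-18],[0,0,-23],[0,0,-26],[0,0,-26],[0,0,-26],[0,0,-26],[0,0,-26],[0,0,-26]],"delta_rot":[[0,0,0],[0,0,0],[0,0,0],[0,0,0],[0,0,0],[0,0,0],[0,0,0],[0,0,0],[0,0,0]],"hand":[1,1,1,1,1,1,0.5,0.2,0.2]}'
```

```text
clock: 6.68
tool_pos: [0.5551, -0.2104, 0.0604]
tool_rot: [-179.9, -0.1, 88.0]
ft_force: [0.2, 0.5, -0.2]
width: 0.0071
gripper_force: 41.0
clock: 7.8
tool_pos: [0.5555, -0.2119, 0.0363]
tool_rot: [180.0, 0.0, 88.0]
ft_force: [0.6, 0.4, 0.6]
width: 0.034
gripper_force: 0.0
```

```bash
python3 -m inch '{"slide":[[0,0,20],[0,0,45],[0,0,75],[-15,30,85],[-30,70,85],[-50,115,85],[-70,165,85],[-90,215,80],[-105,255,75],[-117,282,70],[-117,282,60],[-117,282,60]],"delta_rot":[[0,0,0],[0,0,0],[0,0,0],[0,0,-1],[0,0,-2],[0,0,-4],[0,0,-5],[0,0,-7],[0,0,-7.5],[0,0,-7.5],[0,0,-7.5],[0,0,-7.5]],"hand":[0.2,0.2,0.2,0.2,0.2,0.2,0.2,0.2,0.2,0.2,0.2,0.2]}'; python3 -m inch '{"slide":[[0,0,0],[0,0,-12],[0,0,-25],[0,0,-34],[0,0,-37],[0,0,-37],[0,0,-37],[0,0,-37],[0,0,-37],[0,0,-37]],"delta_rot":[[0,0,0],[0,0,0],[0,0,0],[0,0,0],[0,0,0],[0,0,0],[0,0,0],[0,0,0],[0,0,0],[0,0,0]],"hand":[0.2,0.2,0.2,0.2,0.2,0.2,1,1,1,1]}'; python3 -m inch '{"slide":[[0,0,5],[0,0,15],[0,0,30],[0,0,50],[0,0,70],[0,0,80],[0,0,80]],"delta_rot":[[0,0,0],[0,0,0],[0,0,0],[0,0,0],[0,0,0],[0,0,0],[0,0,0]],"hand":[1,1,1,1,1,1,1]}'
```

```text
clock: 9.3
tool_pos: [0.4384, 0.0695, 0.0957]
tool_rot: [-179.9, 0.0, 80.5]
ft_force: [1.2, -0.0, 0.6]
width: 0.0344
gripper_force: 0.0
clock: 10.55
tool_pos: [0.4387, 0.0702, 0.0595]
tool_rot: [180.0, -0.0, 80.5]
ft_force: [-0.7, 0.1, 5.4]
width: 0.007
gripper_force: 43.2
clock: 11.42
tool_pos: [0.4388, 0.07, 0.1398]
tool_rot: [179.9, -0.0, 80.4]
ft_force: [-0.9, -0.5, -0.2]
width: 0.007
gripper_force: 42.4
```

```bash
python3 -m inch '{"slide":[[2,-15,0],[7,-45,0],[14,-85,0],[21,-130,0],[29,-175,0],[36,-215,0],[42,-250,0],[46,-272,-5],[46,-280,-20],[46,-280,-40],[46,-280,-60],[46,-280,-75]],"delta_rot":[[0,0,0],[0,0,1],[0,0,2],[0,0,4],[0,0,5],[0,0,6],[0,0,7.5],[0,0,7.5],[0,0,7.5],[0,0,7.5],[0,0,7.5],[0,0,7.5]],"hand":[1,1,1,1,1,1,1,1,1,1,1,1]}'; python3 -m inch '{"slide":[[0,0,-10],[0,0,-18],[0,0,-23],[0,0,-26],[0,0,-26],[0,0,-26],[0,0,-26],[0,0,-26],[0,0,-26]],"delta_rot":[[0,0,0],[0,0,0],[0,0,0],[0,0,0],[0,0,0],[0,0,0],[0,0,0],[0,0,0],[0,0,0]],"hand":[1,1,1,1,1,1,0.5,0.2,0.2]}';  python3 -m inch '{"slide":[[0,0,15],[0,0,45],[0,0,90],[0,0,140],[0,0,180],[0,0,180]],"delta_rot":[[0,0,0],[0,0,0],[0,0,0],[0,0,0],[0,0,0],[0,0,0]],"hand":[0.2,0.2,0.2,0.2,0.2,0.2]}'; python3 - <<'E'
from h import *
o=snap("d"); t=o["scene"]["color"][:,:,::-1]; u=o["top"]["color"][:,:,::-1]
a=cv2.resize(t[150:250,260:430],None,fx=3,fy=3,interpolation=cv2.INTER_CUBIC);b=cv2.resize(u[150:266,265:485],None,fx=3.6,fy=2.5,interpolation=cv2.INTER_CUBIC)
b=cv2.resize(u[150:266,265:485],None,fx=3,fy=3,interpolation=cv2.INTER_CUBIC)
a=cv2.resize(t[165:242,260:480],None,fx=3,fy=3,interpolation=cv2.INTER_CUBIC)
cv2.imwrite("pics/d1.png",np.vstack([b,a]))
E
```

```text
clock: 12.92
tool_pos: [0.4838, -0.2085, 0.0625]
tool_rot: [-179.9, -0.1, 88.0]
ft_force: [-0.6, -0.1, -0.1]
width: 0.0073
gripper_force: 42.5
clock: 14.05
tool_pos: [0.4845, -0.2099, 0.0383]
tool_rot: [180.0, -0.0, 88.0]
ft_force: [0.3, -0.0, -0.1]
width: 0.0344
gripper_force: 0.0
clock: 14.8
tool_pos: [0.4859, -0.2102, 0.2222]
tool_rot: [179.7, 0.1, 88.0]
ft_force: [0.2, 0.4, -0.3]
width: 0.0338
gripper_force: 0.0
```

View pics/d1.png

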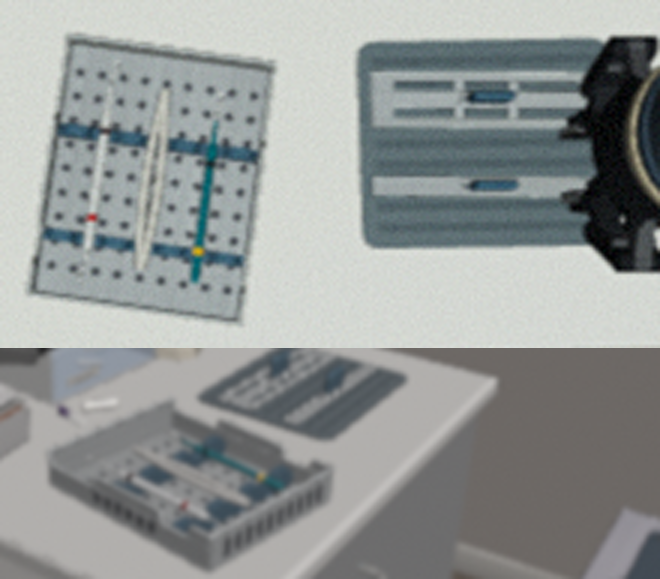

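Both retainers lie flat on the mat, guard tab at crop (492,96) and bar tab at (495,185). All three instruments are still in their notches, with the tweezers running from (138,272) to (166,86). Now I measure the tweezers and mirror.

```bash
python3 - <<'E'
from h import *
o=load("d");T=o["top"];a=load("a")["top"]
print(sense()["qpos"])
t=T["color"][:,:,::-1]
b=cv2.resize(t[170:250,290:350],None,fx=7,fy=7,interpolation=cv2.INTER_CUBIC)
m=cv2.resize(a["color"][165:245,175:225,::-1],None,fx=7,fy=7,interpolation=cv2.INTER_CUBIC)
cv2.imwrite("pics/d2.png",np.hstack([b,m]))
# depth check + rim fit
f=lambda p:(np.array(p,float)+.5)/3-.5+[265,150]
X=onplane(T,f([(138,272),(166,86)]),.021);print(X,np.linalg.norm(X[0]-X[1]))
print(bydepth(T,f([(152,190),(103,130),(89,237),(212,150),(196,270)])))
from scipy.optimize import least_squares
uv=f([(68,37),(274,68),(241,320),(31,292)]);M=np.array([(103,84,38),(103,-84,38),(-103,-84,38),(-103,84,38)])/1e3
def W(q):
    c,s=np.cos(q[2]),np.sin(q[2]);return M@np.array([[c,-s,0],[s,c,0],[0,0,1]]).T+[q[0],q[1],0]
r=least_squares(lambda q:(proj(T,W(q))-uv).ravel(),[.5,.06,-.14]);print(r.x,np.degrees(r.x[2]),r.cost)
E
```

```text
[ 37.3424  24.3014 -27.0374 106.9148  13.7831  51.9382   1.756 ]
[[0.4237 0.0744 0.021 ]
 [0.572  0.0475 0.021 ]] 0.15072552045952703
[[0.4895 0.0615 0.0034]
 [0.5378 0.0991 0.0229]
 [0.4526 0.1124 0.0235]
 [0.5189 0.0124 0.0235]
 [0.4239 0.0284 0.0225]]
[ 0.4971  0.0597 -0.1689] -9.680104568567232 3.35314978810942
```

View pics/d2.png

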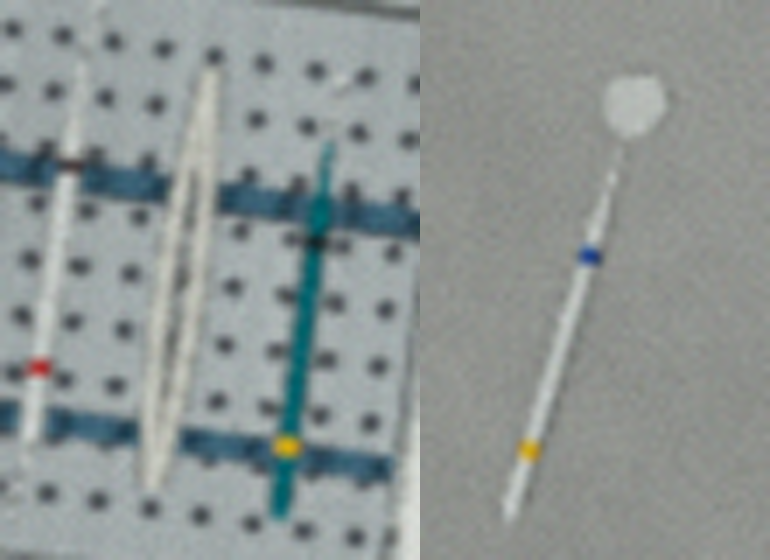

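```bash
python3 - <<'E'
from h import *
o=load("d");T=o["top"];a=load("a")["top"];S=load("a")["scene"]
f=lambda p:(np.array(p,float)+.5)/7-.5+[290,170]
g=lambda p:(np.array(p,float)+.5)/7-.5+[175,165]
e=onplane(T,f([(152,488),(208,70)]),.020);d=e[1]-e[0];L=np.linalg.norm(d);d/=L
print("tw",e,L,np.degrees(np.arctan2(d[1],d[0])),"mid-2",e.mean(0),"grip",e.mean(0)-d*.0135)
p=g([(510,522),(529,450),(590,257),(635,105)]);h=onplane(a,p,.006);print(h)
d=h[2]-h[0];L=np.linalg.norm(d);d/=L;print("mirror yaw",np.degrees(np.arctan2(d[1],d[0])),np.linalg.norm(h[3]-h[0]),"grip",h[0]+.071*d, "origin",h[0]+.083*d)
# triangulate blue/yellow bands with scene by colour
s=cv2.cvtColor(S["color"],cv2.COLOR_RGB2HSV)
sub=s[225:300,215:290]
for n,lo,hi in(("blue",(100,90,40),(130,255,255)),("yel",(15,90,90),(35,255,255))):
    m=cv2.inRange(sub,lo,hi);v,u=np.nonzero(m);print(n,len(u),u.mean()+215 if len(u) else 0,v.mean()+225 if len(u) else 0)
    if len(u): print(tri(a,p[2 if n=="blue" else 1],S,[u.mean()+215,v.mean()+225]))
c=cv2.cvtColor(a["color"],cv2.COLOR_RGB2HSV)
E
```

```text
tw [[0.4261 0.0729 0.02  ]
 [0.5692 0.0494 0.02  ]] 0.14499206589870106 -9.332402721488256 mid-2 [0.4977 0.0611 0.02  ] grip [0.4844 0.0633 0.02  ]
[[0.4311 0.228  0.006 ]
 [0.4557 0.221  0.006 ]
 [0.5223 0.1988 0.006 ]
 [0.5755 0.1821 0.006 ]]
mirror yaw -17.731670074770346 0.15149894891092447 grip [0.4987 0.2063 0.006 ] origin [0.5101 0.2027 0.006 ]
blue 0 0 0
yel 0 0 0
```

```bash
python3 - <<'E'
from h import *
a=load("a")["top"];S=load("a")["scene"]
g=lambda p:(np.array(p,float)+.5)/7-.5+[175,165]
p=g([(90,522),(109,450),(170,257),(215,105)]);h=onplane(a,p,.006);print(h)
d=h[2]-h[0];L=np.linalg.norm(d);d/=L;print("mirror yaw",np.degrees(np.arctan2(d[1],d[0])),np.linalg.norm(h[3]-h[0]),"grip",h[0]+.071*d, "origin",h[0]+.083*d)
print(proj(S,h))
s=cv2.cvtColor(S["color"],cv2.COLOR_RGB2HSV)[240:290,225:275]
for n,i,lo,hi in(("blue",2,(95,50,30),(135,255,255)),("yel",1,(12,60,60),(38,255,255))):
    v,u=np.nonzero(cv2.inRange(s,lo,hi))
    if len(u): q=[u.mean()+225,v.mean()+240];print(n,len(u),q,tri(a,p[i],S,q))
E
```

```text
[[0.4356 0.3732 0.006 ]
 [0.4603 0.3667 0.006 ]
 [0.5269 0.3455 0.006 ]
 [0.5801 0.3296 0.006 ]]
mirror yaw -16.917457235608843 0.15087228368465494 grip [0.5036 0.3526 0.006 ] origin [0.5151 0.3491 0.006 ]
[[265.4529 280.0674]
 [258.8404 273.9771]
 [243.4542 257.9339]
 [232.1152 246.5882]]
yel 3 [np.float64(257.6666666666667), np.float64(273.6666666666667)] [[0.4613 0.3673 0.0065 0.0026]]
```

```bash
python3 -m inch '{"slide":[[0,10,0],[0,30,0],[0,60,-10],[0,90,-20],[0,120,-30],[0,150,-40],[0,180,-60],[0,210,-80],[0,240,-100],[0,260,-120],[-1,273,-130],[-1,273,-140]],"delta_rot":[[0,0,5],[0,0,12],[0,0,20],[0,0,29],[0,0,38],[0,0,47],[0,0,56],[0,0,65],[0,0,73],[0,0,80],[0,0,82.6],[0,0,82.6]],"hand":[0.2,0.2,0.2,0.2,0.2,0.2,0.2,0.2,0.2,0.2,0.2,0.2]}'; python3 -m inch '{"slide":[[0,0,0],[0,0,0],[0,0,0]],"delta_rot":[[0,0,0],[0,0,0],[0,0,0]],"hand":[0.2,0.2,0.2]}'; python3 -c "
from h import *
print(sense()['qpos'])"
```

```text
clock: 16.4
tool_pos: [0.4831, 0.0637, 0.0775]
tool_rot: [180.0, -0.1, 170.6]
ft_force: [0.6, -0.2, 0.6]
width: 0.0339
gripper_force: 0.0
clock: 16.77
tool_pos: [0.4838, 0.0625, 0.0787]
tool_rot: [-180.0, 0.1, 170.5]
ft_force: [-0.7, -0.1, -0.2]
width: 0.0345
gripper_force: 0.0
[ 14.5648  36.5521 -41.0298 120.5957  40.2732  37.2744  26.1108]
```

```bash
python3 -m inch '{"slide":[[0,0,-12],[0,0,-26],[0,0,-38],[0,0,-44],[0,0,-45],[0,0,-45],[0,0,-45],[0,0,-45],[0,0,-45],[0,0,-45]],"delta_rot":[[0,0,0],[0,0,0],[0,0,0],[0,0,0],[0,0,0],[0,0,0],[0,0,0],[0,0,0],[0,0,0],[0,0,0]],"hand":[0.2,0.2,0.2,0.2,0.2,0.2,1,1,1,1]}' 30; python3 -m inch '{"slide":[[0,0,5],[0,0,12],[0,0,25],[0,0,45],[0,0,70],[0,0,85],[0,0,85]],"delta_rot":[[0,0,0],[0,0,0],[0,0,0],[0,0,0],[0,0,0],[0,0,0],[0,0,0]],"hand":[1,1,1,1,1,1,1]}'; python3 - <<'E'
from h import *
o=snap("e"); t=o["scene"]["color"][:,:,::-1]
cv2.imwrite("pics/e1.png",cv2.resize(t[110:250,250:420],None,fx=4,fy=4,interpolation=cv2.INTER_CUBIC))
E
```

```text
clock: 18.02
tool_pos: [0.4837, 0.0631, 0.0336]
tool_rot: [180.0, 0.0, 170.6]
ft_force: [-1.0, 0.4, 5.8]
width: 0.0132
gripper_force: 31.7
clock: 18.9
tool_pos: [0.484, 0.0631, 0.1192]
tool_rot: [180.0, 0.1, 170.5]
ft_force: [0.1, -0.1, 0.4]
width: 0.0132
gripper_force: 31.0
```

View pics/e1.png

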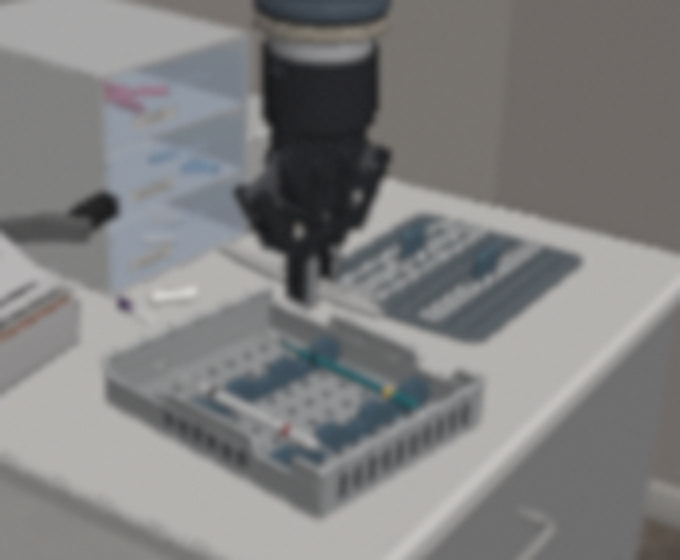

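The tweezers are held level by the gripper at (310,290), with the probe and scaler undisturbed. The fingertips reach about 7 mm below them, so I set them back and regrip higher to let the tips clear the tray floor.

```bash
python3 -m inch '{"slide":[[0,0,-20],[0,0,-45],[0,0,-65],[0,0,-78],[0,0,-84],[0,0,-85],[0,0,-85],[0,0,-85],[0,0,-85],[0,0,-85]],"delta_rot":[[0,0,0],[0,0,0],[0,0,0],[0,0,0],[0,0,0],[0,0,0],[0,0,0],[0,0,0],[0,0,0],[0,0,0]],"hand":[1,1,1,1,1,1,1,0.4,0.4,0.4]}' ; python3 -m inch '{"slide":[[0,0,4],[0,0,7],[0,0,7],[0,0,7],[0,0,7],[0,0,7],[0,0,12],[0,0,25],[0,0,50],[0,0,80],[0,0,100],[0,0,100]],"delta_rot":[[0,0,0],[0,0,0],[0,0,0],[0,0,0],[0,0,0],[0,0,0],[0,0,0],[0,0,0],[0,0,0],[0,0,0],[0,0,0],[0,0,0]],"hand":[0.4,0.4,1,1,1,1,1,1,1,1,1,1]}'
```

```text
clock: 20.25
tool_pos: [0.4837, 0.0631, 0.0333]
tool_rot: [180.0, 0.0, 170.5]
ft_force: [0.2, -0.9, 0.4]
width: 0.0254
gripper_force: 0.0
clock: 21.75
tool_pos: [0.4842, 0.0632, 0.135]
tool_rot: [180.0, 0.2, 170.5]
ft_force: [-0.5, -0.6, -1.5]
width: 0.013
gripper_force: 30.6
```

```bash
python3 -m inch '{"slide":[[0,15,0],[2,45,0],[4,85,0],[6,125,0],[8,165,0],[10,200,0],[11,222,-5],[11,222,-20],[11,222,-45],[11,222,-70],[11,222,-80],[11,222,-80]],"delta_rot":[[0,0,0],[0,0,1],[0,0,3],[0,0,5],[0,0,7],[0,0,9.4],[0,0,9.4],[0,0,9.4],[0,0,9.4],[0,0,9.4],[0,0,9.4],[0,0,9.4]],"hand":[1,1,1,1,1,1,1,1,1,1,1,1]}'; python3 -m inch '{"slide":[[0,0,-8],[0,0,-15],[0,0,-21],[0,0,-24],[0,0,-24],[0,0,-24],[0,0,-24],[0,0,-24],[0,0,-24]],"delta_rot":[[0,0,0],[0,0,0],[0,0,0],[0,0,0],[0,0,0],[0,0,0],[0,0,0],[0,0,0],[0,0,0]],"hand":[1,1,1,1,1,1,0.4,0.3,0.3]}';  python3 -m inch '{"slide":[[0,0,10],[0,0,30],[0,0,60],[0,0,60],[0,-100,60],[0,-150,80],[0,-200,80],[0,-200,80]],"delta_rot":[[0,0,0],[0,0,0],[0,0,0],[0,0,0],[0,0,0],[0,0,0],[0,0,0],[0,0,0]],"hand":[0.3,0.3,0.3,0.3,0.3,0.3,0.3,0.3]}'; python3 - <<'E'
from h import *
o=snap("f"); t=o["scene"]["color"][:,:,::-1]; u=o["top"]["color"][:,:,::-1]
a=cv2.resize(t[210:300,180:330],None,fx=4,fy=4,interpolation=cv2.INTER_CUBIC);b=cv2.resize(u[145:275,155:250],None,fx=4.4,fy=4.4,interpolation=cv2.INTER_CUBIC)
b=cv2.resize(u[150:270,155:245],None,fx=3,fy=3,interpolation=cv2.INTER_CUBIC)
a=cv2.resize(t[210:300,190:320],None,fx=4,fy=4,interpolation=cv2.INTER_CUBIC)
cv2.imwrite("pics/f1.png",np.hstack([b,a]))
E
```

```text
clock: 23.25
tool_pos: [0.4939, 0.2844, 0.0524]
tool_rot: [-179.9, -0.1, 180.0]
ft_force: [-0.1, -0.5, 0.3]
width: 0.013
gripper_force: 30.6
clock: 24.38
tool_pos: [0.4945, 0.2851, 0.0293]
tool_rot: [180.0, 0.0, 180.0]
ft_force: [-0.3, -0.0, 1.0]
width: 0.0302
gripper_force: 0.0
clock: 25.38
tool_pos: [0.4942, 0.08, 0.1094]
tool_rot: [-179.8, -0.0, 179.6]
ft_force: [0.3, 0.5, 0.5]
width: 0.0295
gripper_force: 0.0
```

View pics/f1.png

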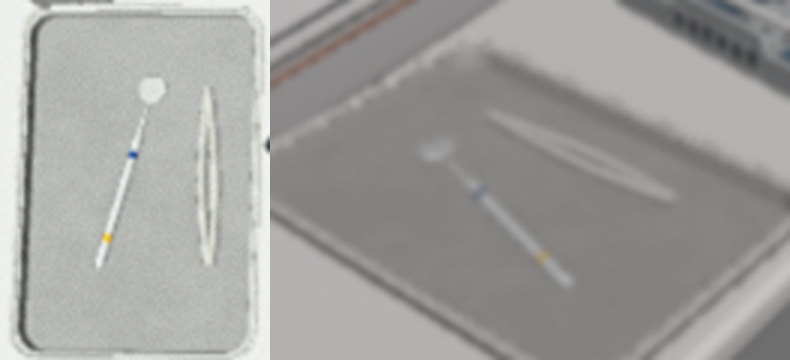

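The tweezers lie flat at crop (208,175) beside the untouched mirror, which runs from (98,265) to (152,90). Now the mirror.

```bash
python3 -m inch '{"slide":[[0,20,0],[2,60,0],[4,105,0],[6,155,0],[8,200,0],[9,240,-5],[9,268,-15],[9,268,-35],[9,268,-50],[9,268,-50],[9,268,-50]],"delta_rot":[[0,0,0],[0,0,-2],[0,0,-5],[0,0,-9],[0,0,-13],[0,0,-16.9],[0,0,-16.9],[0,0,-16.9],[0,0,-16.9],[0,0,-16.9],[0,0,-16.9]],"hand":[0.3,0.3,0.3,0.3,0.3,0.3,0.3,0.3,0.3,0.3,0.3]}' 30
```

```text
clock: 26.85
tool_pos: [0.5038, 0.3526, 0.0595]
tool_rot: [-180.0, 0.0, 163.0]
ft_force: [1.2, -0.1, 0.8]
width: 0.0303
gripper_force: 0.0
```

```bash
python3 -m inch '{"slide":[[0,0,-10],[0,0,-20],[0,0,-28],[0,0,-31],[0,0,-31],[0,0,-31],[0,0,-31],[0,0,-31],[0,0,-31],[0,0,-31],[0,0,-31]],"delta_rot":[[0,0,0],[0,0,0],[0,0,0],[0,0,0],[0,0,0],[0,0,0],[0,0,0],[0,0,0],[0,0,0],[0,0,0],[0,0,0]],"hand":[0.3,0.3,0.3,0.3,0.3,0.3,1,1,1,1,1]}' 30; python3 -m inch '{"slide":[[0,0,5],[0,0,12],[0,0,25],[0,0,45],[0,0,70],[0,0,80],[0,0,80]],"delta_rot":[[0,0,0],[0,0,0],[0,0,0],[0,0,0],[0,0,0],[0,0,0],[0,0,0]],"hand":[1,1,1,1,1,1,1]}'; python3 - <<'E'
from h import *
o=snap("g"); t=o["scene"]["color"][:,:,::-1]
cv2.imwrite("pics/g1.png",cv2.resize(t[150:310,170:340],None,fx=3.5,fy=3.5,interpolation=cv2.INTER_CUBIC))
E
```

```text
clock: 28.22
tool_pos: [0.5036, 0.3533, 0.0286]
tool_rot: [180.0, 0.0, 163.1]
ft_force: [-0.3, -0.2, 5.4]
width: 0.0058
gripper_force: 31.7
clock: 29.1
tool_pos: [0.5039, 0.3533, 0.1092]
tool_rot: [179.9, 0.1, 163.0]
ft_force: [0.0, -0.3, 0.3]
width: 0.0058
gripper_force: 31.1
```

View pics/g1.png

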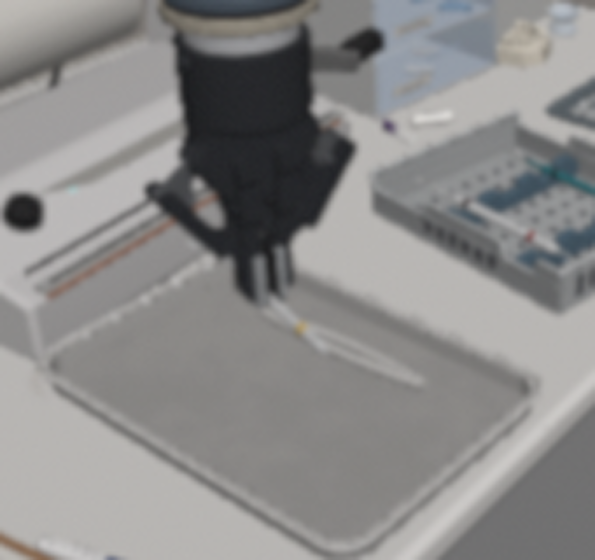

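```bash
python3 -m inch '{"slide":[[-1,-15,0],[-3,-45,0],[-6,-85,0],[-8,-130,0],[-11,-175,0],[-14,-220,0],[-16,-255,0],[-18,-280,0],[-18,-291,-5],[-18,-291,-20],[-18,-291,-35],[-18,-291,-40]],"delta_rot":[[0,0,0],[0,0,1],[0,0,2],[0,0,3],[0,0,5],[0,0,6],[0,0,7.5],[0,0,7.5],[0,0,7.5],[0,0,7.5],[0,0,7.5],[0,0,7.5]],"hand":[1,1,1,1,1,1,1,1,1,1,1,1]}'; python3 -m inch '{"slide":[[0,0,0],[0,0,-8],[0,0,-16],[0,0,-22],[0,0,-25],[0,0,-25],[0,0,-25]],"delta_rot":[[0,0,0],[0,0,0],[0,0,0],[0,0,0],[0,0,0],[0,0,0],[0,0,0]],"hand":[1,1,1,1,1,1,1]}'
```

```text
clock: 30.7
tool_pos: [0.4848, 0.0632, 0.0668]
tool_rot: [-180.0, -0.1, 170.7]
ft_force: [-0.6, 0.9, -0.8]
width: 0.0056
gripper_force: 31.1
clock: 31.58
tool_pos: [0.4856, 0.0621, 0.0432]
tool_rot: [180.0, 0.0, 170.6]
ft_force: [1.0, 0.3, -0.6]
width: 0.0058
gripper_force: 31.1
```

Released, then up and over toward the mat (above the bar) for a look.

```bash
python3 -m inch '{"slide":[[0,0,0],[0,0,0],[0,0,0],[0,0,10],[0,0,30],[0,0,60],[0,-20,80],[0,-60,100],[0,-110,110],[0,-160,110],[0,-210,110],[0,-240,110]],"delta_rot":[[0,0,0],[0,0,0],[0,0,0],[0,0,0],[0,0,0],[0,0,0],[0,0,-5],[0,0,-14],[0,0,-23],[0,0,-32],[0,0,-41],[0,0,-50]],"hand":[0.4,0.3,0.3,0.3,0.3,0.3,0.2,0.2,0.2,0.2,0.2,0.2]}'; python3 -m inch '{"slide":[[0,-20,0],[0,-32,0],[0,-32,0],[0,-32,0],[0,-32,0],[0,-32,0]],"delta_rot":[[0,0,-9],[0,0,-18],[0,0,-27],[0,0,-32.6],[0,0,-32.6],[0,0,-32.6]],"hand":[0.2,0.2,0.2,0.2,0.2,0.2]}'; python3 - <<'E'
from h import *
o=snap("k"); t=o["scene"]["color"][:,:,::-1]; u=o["top"]["color"][:,:,::-1]
b=cv2.resize(u[155:260,265:365],None,fx=4,fy=4,interpolation=cv2.INTER_CUBIC)
a=cv2.resize(t[165:270,270:370],None,fx=4,fy=4,interpolation=cv2.INTER_CUBIC)
cv2.imwrite("pics/k1.png",np.hstack([b,a]))
E
```

```text
clock: 33.08
tool_pos: [0.4849, -0.1806, 0.1538]
tool_rot: [-180.0, 0.0, 120.1]
ft_force: [0.2, 0.5, 0.3]
width: 0.0339
gripper_force: 0.0
clock: 33.83
tool_pos: [0.4855, -0.2097, 0.1535]
tool_rot: [180.0, -0.0, 88.1]
ft_force: [0.1, 0.1, -0.2]
width: 0.0342
gripper_force: 0.0
```

View pics/k1.png

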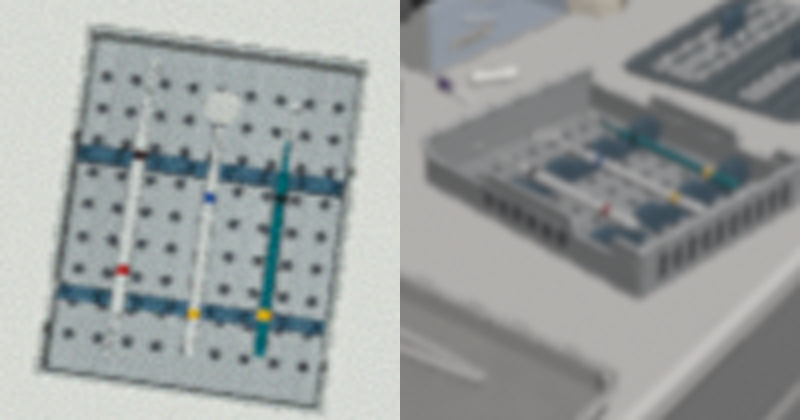

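The mirror lies in the middle notches, tail at (190,352) and round end at (222,108) towards the guard's end. Probe and scaler are in place. Next I pick up the bar.

```bash
python3 -m inch '{"slide":[[-1,0,-25],[-1,0,-60],[-1,0,-90],[-1,0,-108],[-1,0,-115],[-1,0,-115],[-1,0,-115],[-1,0,-115],[-1,0,-115],[-1,0,-115],[-1,0,-115]],"delta_rot":[[0,0,0],[0,0,0],[0,0,0],[0,0,0],[0,0,0],[0,0,0],[0,0,0],[0,0,0],[0,0,0],[0,0,0],[0,0,0]],"hand":[0.2,0.2,0.2,0.2,0.2,0.2,0.2,1,1,1,1]}' 40;  python3 -m inch '{"slide":[[0,0,5],[0,0,20],[0,0,45],[0,0,75],[0,0,95],[0,0,100],[0,0,100]],"delta_rot":[[0,0,0],[0,0,0],[0,0,0],[0,0,0],[0,0,0],[0,0,0],[0,0,0]],"hand":[1,1,1,1,1,1,1]}'
```

```text
clock: 35.3
tool_pos: [0.4848, -0.2101, 0.0389]
tool_rot: [179.9, 0.0, 88.0]
ft_force: [-2.0, -0.1, 6.8]
width: 0.007
gripper_force: 40.0
clock: 36.17
tool_pos: [0.4844, -0.21, 0.1385]
tool_rot: [180.0, 0.0, 87.9]
ft_force: [-0.4, 0.9, -0.2]
width: 0.0069
gripper_force: 39.2
```

Back to the bar's seat: slide (-46, +280), turn -7.5.

```bash
python3 -m inch '{"slide":[[-2,15,0],[-7,45,0],[-14,85,0],[-21,130,0],[-29,175,0],[-36,215,0],[-42,250,0],[-46,272,0],[-46,280,-10],[-46,280,-30],[-46,280,-50],[-46,280,-50]],"delta_rot":[[0,0,0],[0,0,-1],[0,0,-2],[0,0,-4],[0,0,-5],[0,0,-6],[0,0,-7.5],[0,0,-7.5],[0,0,-7.5],[0,0,-7.5],[0,0,-7.5],[0,0,-7.5]],"hand":[1,1,1,1,1,1,1,1,1,1,1,1]}'; python3 -m inch '{"slide":[[0,0,0],[0,0,-6],[0,0,-13],[0,0,-20],[0,0,-25],[0,0,-28],[0,0,-28],[0,0,-28]],"delta_rot":[[0,0,0],[0,0,0],[0,0,0],[0,0,0],[0,0,0],[0,0,0],[0,0,0],[0,0,0]],"hand":[1,1,1,1,1,1,1,1]}'
```

```text
clock: 37.67
tool_pos: [0.4372, 0.0696, 0.0865]
tool_rot: [-179.8, 0.1, 80.5]
ft_force: [-0.4, -0.7, -0.7]
width: 0.0074
gripper_force: 39.1
clock: 38.67
tool_pos: [0.4384, 0.0701, 0.0603]
tool_rot: [-180.0, 0.0, 80.5]
ft_force: [-1.3, 0.6, 3.2]
width: 0.007
gripper_force: 39.6
```

```bash
python3 -m inch '{"slide":[[0,0,0],[0,0,0],[0,0,0],[0,0,15],[0,0,40],[0,0,60],[15,-30,70],[35,-75,70],[55,-125,70],[75,-175,70],[95,-225,70],[110,-262,65]],"delta_rot":[[0,0,0],[0,0,0],[0,0,0],[0,0,0],[0,0,0],[0,0,0],[0,0,1],[0,0,3],[0,0,5],[0,0,7],[0,0,7.5],[0,0,7.5]],"hand":[0.4,0.2,0.2,0.2,0.2,0.2,0.2,0.2,0.2,0.2,0.2,0.2]}' 40;  python3 -m inch '{"slide":[[7,-20,-5],[7,-20,-10],[7,-20,-40],[7,-20,-65],[7,-20,-82],[7,-20,-89],[7,-20,-89],[7,-20,-89],[7,-20,-89],[7,-20,-89],[7,-20,-89],[7,-20,-89]],"delta_rot":[[0,0,0],[0,0,0],[0,0,0],[0,0,0],[0,0,0],[0,0,0],[0,0,0],[0,0,0],[0,0,0],[0,0,0],[0,0,0],[0,0,0]],"hand":[0.2,0.2,0.2,0.2,0.2,0.2,0.2,0.2,1,1,1,1]}'; python3 -m inch '{"slide":[[0,0,5],[0,0,20],[0,0,45],[0,0,75],[0,0,95],[0,0,100],[0,0,100]],"delta_rot":[[0,0,0],[0,0,0],[0,0,0],[0,0,0],[0,0,0],[0,0,0],[0,0,0]],"hand":[1,1,1,1,1,1,1]}'
```

```text
clock: 40.17
tool_pos: [0.5489, -0.1948, 0.1252]
tool_rot: [180.0, 0.0, 87.8]
ft_force: [0.4, 1.5, -0.9]
width: 0.0341
gripper_force: 0.0
clock: 41.68
tool_pos: [0.5559, -0.2121, 0.0369]
tool_rot: [179.9, 0.0, 87.9]
ft_force: [-0.3, -0.1, 6.3]
width: 0.0071
gripper_force: 40.1
clock: 42.55
tool_pos: [0.5554, -0.212, 0.1364]
tool_rot: [180.0, 0.0, 88.0]
ft_force: [0.3, 0.3, -1.3]
width: 0.0071
gripper_force: 39.2
```

```bash
python3 -m inch '{"slide":[[0,15,0],[2,45,0],[4,85,0],[6,130,0],[8,170,0],[10,210,0],[11,243,0],[12,258,0],[12,263,-10],[12,263,-30],[12,263,-50],[12,263,-50]],"delta_rot":[[0,0,0],[0,0,-1],[0,0,-2],[0,0,-4],[0,0,-5],[0,0,-6],[0,0,-7.5],[0,0,-7.5],[0,0,-7.5],[0,0,-7.5],[0,0,-7.5],[0,0,-7.5]],"hand":[1,1,1,1,1,1,1,1,1,1,1,1]}'; python3 -m inch '{"slide":[[0,0,0],[0,0,-6],[0,0,-13],[0,0,-20],[0,0,-25],[0,0,-28],[0,0,-28],[0,0,-28]],"delta_rot":[[0,0,0],[0,0,0],[0,0,0],[0,0,0],[0,0,0],[0,0,0],[0,0,0],[0,0,0]],"hand":[1,1,1,1,1,1,1,1]}'
```

```text
clock: 44.05
tool_pos: [0.5662, 0.0494, 0.0843]
tool_rot: [-179.8, 0.1, 80.4]
ft_force: [-0.6, -0.1, -0.1]
width: 0.0073
gripper_force: 39.1
clock: 45.05
tool_pos: [0.5673, 0.0511, 0.0583]
tool_rot: [-180.0, 0.0, 80.5]
ft_force: [-1.9, -0.3, 4.3]
width: 0.007
gripper_force: 39.7
```

```bash
python3 -m inch '{"slide":[[0,0,0],[0,0,0],[0,0,0],[0,0,15],[0,0,40],[0,0,80],[0,-40,110],[0,-100,120],[0,-160,120],[0,-220,120],[0,-260,120],[0,-260,120]],"delta_rot":[[0,0,0],[0,0,0],[0,0,0],[0,0,0],[0,0,0],[0,0,0],[0,0,0],[0,0,0],[0,0,0],[0,0,0],[0,0,0],[0,0,0]],"hand":[0.4,0.2,0.2,0.2,0.2,0.2,0.2,0.2,0.2,0.2,0.2,0.2]}'; python3 - <<'E'
from h import *
o=snap("m"); t=o["scene"]["color"][:,:,::-1]; u=o["top"]["color"][:,:,::-1]
b=cv2.resize(u[155:260,265:365],None,fx=4,fy=4,interpolation=cv2.INTER_CUBIC)
a=cv2.resize(t[165:270,270:370],None,fx=4,fy=4,interpolation=cv2.INTER_CUBIC)
cv2.imwrite("pics/m1.png",np.hstack([b,a]))
E
```

```text
clock: 46.55
tool_pos: [0.5666, -0.2135, 0.1789]
tool_rot: [180.0, 0.1, 80.1]
ft_force: [-0.1, 1.0, 0.9]
width: 0.0342
gripper_force: 0.0
```

View pics/m1.png

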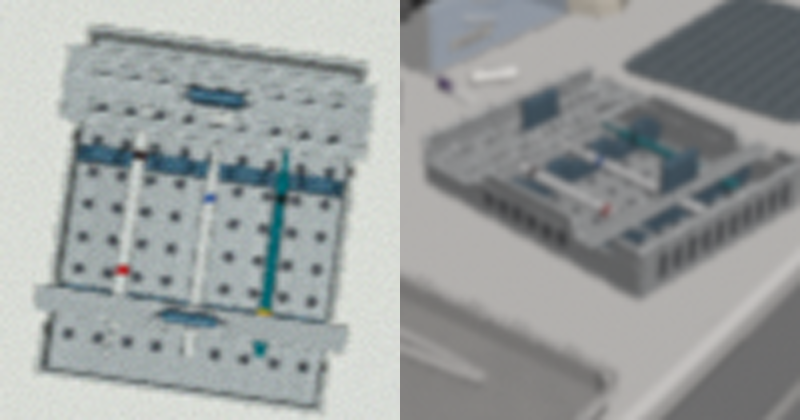

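Guard and bar sit flat in their slots, with the tabs at crop (217,97) and (190,318), which are the same pixels as at the start. The mirror's round end is under the guard. Handing in.

```bash
python3 -c "
from workcell import job_done
print(job_done())"
```

```text
the job is handed in; nothing more can be done
None
```

I handed the job in at about 47 s on the robot's clock, and the last pictures showed everything as asked: mirror in the middle notches with its round end under the guard, tweezers flat in the tray, guard and bar back in their slots, probe and scaler in place; no verdict came back.

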